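# Bring the blue filter over the lamp window and switch on the light box

## Robot

A 6-joint arm with a two-finger parallel gripper is mounted at the origin on a cart in front of the work surface, level with it; the furniture and walls round the work are solid. World frame = base frame: x ahead of the robot, y to its left, z up, the work surface at z = 0. Lengths are in mm, angles in rad, forces in N, time in s.
With the tool pointing down it reaches from about 350 to 875 mm from the base axis. Payload 4.2 kg.
Tool frame: the origin (TCP) lies midway between the tips of the shut fingers; the grasp point (between the pads) lies 19 mm behind it; z points along the fingers, y is the line along which they close (so a half turn about z gives the same grasp; the last joint's range is limited). The gripper opens to 87 mm and grips with 3 to 60 N. Pads are 19 mm wide; open, the fingers measure 117 mm over their backs; the gripper's body (75 mm by 190 mm) begins 51 mm behind the grasp point.
Start: joints at [1.411, 0.385, 0.008, 0, -1.194, -0.259], TCP at [254.132, 570.978, 222.55] pointing down, gripper open.
Joint ranges: [-3.14, 3.14], [-1.21, 2.06], [-1.07, 1.41], [-3.16, 2.05], [-2.99, -0.16], [-3.1, 3.1]. Speed limits (rad/s): [2.79, 2.79, 3.14, 3.14, 3.14, 3.14].

## Interface

Orientations are given as a rotation vector (axis times angle).
In Python, from cell import * gives the robot as it stands.
- The arm moves only by the shell command python3 -m inch 'ROWS' [FORCE]. ROWS is JSON, a list of rows, each a list of 7 numbers: the shift along the world's x, y, z in units of 0.02 m (1.0 is 0.02 m), then the turn, a rotation vector about the world's x, y, z in units of 0.08 rad (1.0 is 0.08 rad), then the closure, from 0 (fully open) to 1 (shut). In form: [[dx, dy, dz, rx, ry, rz, fingers], ...]. A call has 1 to 5 rows; each row shifts and turns the commanded pose from where the row before left it; what a row does not reach is not made up. A row lasts 1/12 s, in which the tool goes at most 41.7 mm and 7.16 degrees, less where a joint would pass 70% of its speed; a pose out of reach is approached as far as the arm can. A call with a number of a shift or a turn outside -1 to 1 is refused whole. A call with a gripper value outside its range is refused whole. The fingers move at their own pace and stop on an object; FORCE is the grip in N (left out, the last holds). Time passes only in rows, so rows that do not move let the fingers close. It gives the time, the measured TCP pose, the force, the opening and the grip force at its end, in the units of the state.
- get_state(): the state, without advancing time (a new reading comes with each control period).
- get_image(name): name is "scene" or "top"; returns (picture, depth): 420x560x3 uint8, red, green, blue; 420x560 float32, mm along the optical axis (not along the pixel's ray), 0 where there is no reading.
- calibration(name): a dict with "K" (3x3 intrinsics, pixels), "R" (3x3) and "t" (3): a world point X has camera coordinates R X + t. Camera axes: x right, y down, z forward; pixel columns grow to the right and rows downward; lengths in mm; the calibration is good to about 2 mm. A picture is of the moment at which its call begins. calibration takes no time and is no camera call.
- hand_in(): hands the job in; it is judged then, once.
The state is a dict: "time": time; "joint_pos": joint angles; "dq": joint speeds; "joint_torque": joint torques, N m; "position": TCP position; "tcp_rot": TCP orientation; "force": force on the tool from outside, world axes, zero at the start; "wrist_torque": the same for the moment, N m; "grip_width": opening from 0.0 (shut) to 1.0 (fully open); "grip_force": force on a finger pad.
Only numpy, scipy, OpenCV 4.12 (cv2) and the standard library are available. Lean on these libraries where they do the work, as an engineer would, in place of code of your own. Each camera call takes 0.05 s, during which the arm holds its last target. There are 200 camera calls.

## Task

Push the tabs of the colour-filter turret on the white light box round, with a shut gripper or the outside of a finger, until the blue filter covers the whole of the round lamp window (the blue tab then stands at the black arrow). Only when it stands there, press the red lamp switch on the box right down and let it come up again, with the blue filter still over the window. Nothing is to be gripped or lifted: leave the light box where it stands, and leave the glue stick, eraser, paint tube and pin box alone.

Things in the scene. Friction and masses are not known exactly. Their poses are not given: they have to be found in the camera images.
- light_box: White light box, 250 x 250 mm, 35 mm high, 2.5 kg, standing loose on the desk (it slides if pushed with more than about 10 N). Origin: centre of its underside; z up; its -x side carries the black arrow and the red switch and faces the robot, turned by up to 0.4 rad.
- turret_axis (a point): Point on the upright turning axis of the filter turret, level with its disc's top, 48 mm above the desk; at (10, -15) mm in the box's frame. The turret is a clear disc, radius 87 mm with its black rim, underside 41 mm and top 48 mm above the desk; black hub of radius 16 mm, top 57 mm above the desk. Friction alone (about 0.1 N m) keeps it where it is left: no click stops, no end stops.
- blue_filter (a point): Centre of the blue filter, at the top of the disc, 50 mm from the turret axis. The disc carries five round filters of 48 mm diameter, 72 degrees apart, all 50 mm from the axis; anticlockwise seen from above: blue, green, yellow, red, colourless white.
- blue_tab (a point): Middle of the blue tab, 92 mm from the axis, 60 mm above the desk. Outside each filter, on its radius, stands an upright tab of the filter's colour (white for the colourless one): 8 mm thick, from 72 to 104 mm from the axis, from 41 to 70 mm above the desk. Each of the five tabs turns the whole disc, either way, with about 1.1 N pushed sideways.
- window (a point): Point 48 mm above the desk straight over the centre of the lamp window, a warm-white lit disc of 36 mm diameter in a dark ring in the top of the box under the turret, 50 mm from the turret axis towards the black arrow (-x of the box). The blue filter's centre is to come here.
- turret (a joint): Angle of the turret on the box, rad: 0 (or a whole turn) = blue filter exactly over the window; grows anticlockwise seen from above. At the start between 1.2 and 5.08.
- lamp_switch_top (a point): Middle of the top face of the red round push button, 24 mm in diameter, in a black housing on the box's corner at (-98, 98) mm in the box's frame, clear of the turret; its top is 57 mm above the desk when up, 51 mm when fully down; the housing (40 mm in diameter) tops out at 47 mm.
- lamp_switch (a joint): How far the button is pressed, m: 0 up, 0.006 fully down (4 N there, pressed straight down); a spring returns it. It counts as pressed beyond 0.004.
- glue_stick: Bystander: upright glue stick with red cap, 26 mm diameter, 86 mm high, beyond the box. Origin: centre of its underside.
- eraser_2: Bystander: red and pink eraser, 20 x 42 x 13 mm, lying beyond the box. Origin: centre of its underside.
- paint_tube_2: Bystander: white and blue paint tube, 39 x 131 x 26 mm, lying on the robot's side of the box. Origin: centre of its underside.
- pin_box: Bystander: small red box, 36 x 55 x 14 mm, lying on the robot's side of the box near the switch. Origin: centre of its underside.

How it is judged (in metres and radians):
On the way, in this order (a step that is already met when the one before it is completed fails the run):
1. the blue filter stands still over the whole window (horizontal distance between blue_filter and window below 0.006 m and velocity of joint turret between -0.15 and 0.15 rad/s), for 0.2 s.
2. the lamp switch is pressed with the blue filter over the window (horizontal distance between blue_filter and window below 0.006 m and value of joint lamp_switch above 0.004 m), for 0.05 s.
At the end, for the whole second after the job is handed in: The blue filter's centre is within 6 mm of the window's centre and the turret is at rest, the switch has been pressed more than 4 mm after that and is up again (less than 1.5 mm down), the light box is flat and within 30 mm of its place, and each bystander is within 20 mm of its place (all of step 1 and value of joint lamp_switch below 0.0015 m and distance of light_box from where it was at the start of the episode below 0.03 m and angle between light_box's own z axis and vertical below 0.05 rad and distance of each of glue_stick, eraser_2, paint_tube_2, pin_box from where it was at the start of the episode below 0.02 m); the robot touches nothing.
It fails at once if the lamp switch is pressed while the blue filter is not over the window (value of joint lamp_switch above 0.004 m and not (horizontal distance between blue_filter and window below 0.006 m)).
It fails at once if the light box is lifted, tipped or shoved more than 30 mm (height (world z) of light_box above 0.008 m or angle between light_box's own z axis and vertical above 0.05 rad or distance of light_box from where it was at the start of the episode above 0.03 m).
It fails at once if the glue stick, eraser, paint tube or pin box is lifted or moved more than 20 mm (distance of any of glue_stick, eraser_2, paint_tube_2, pin_box from where it was at the start of the episode above 0.02 m or height (world z) of any of glue_stick, eraser_2, paint_tube_2, pin_box above 0.01 m).
It also fails if it takes over 54 s, if anything falls off the work surface, if the arm or the gripper's body presses on something with over 40 N, if the wrist force passes 120 N, or if a joint passes its speed limit or range.

## Working session

There is one attempt and no reset: what is moved stays moved. The work goes in short steps, Python scripts to look and compute and a shell command to move; the robot and the scene stay as the last step left them, time stands still between calls to the robot, and variables do not carry over. Pictures are saved under pics/ and viewed, at most 10 in all, crops included, and the job is handed in when it is done.

```bash
ls; mkdir -p pics; python3 - <<'E'
from cell import *
import cv2,numpy as np
for n in("top","scene"):
    p,d=get_image(n); cv2.imwrite(f"pics/{n}0.png",p[:,:,::-1]); np.savez(f"{n}0.npz",p=p,d=d)
    c=calibration(n); print(n,c)
s=get_state();print(s["time"],s["position"],s["tcp_rot"],s["force"])
E
```

```text
pics
top {'K': array([[544.23330292,   0.        , 293.93757922],
       [  0.        , 544.23330292, 209.6902649 ],
       [  0.        ,   0.        ,   1.        ]]), 'R': array([[-0.00711193, -0.99978791,  0.01932746],
       [-0.99870609,  0.00612831, -0.0504835 ],
       [ 0.05035434, -0.01966149, -0.99853786]]), 't': array([-319.75385618,  523.09249788,  948.87591989])}
scene {'K': array([[477.04280284,   0.        , 275.95759623],
       [  0.        , 477.04280284, 214.22181315],
       [  0.        ,   0.        ,   1.        ]]), 'R': array([[-0.56775321, -0.82302579, -0.01687711],
       [-0.61141027,  0.4353238 , -0.66081062],
       [ 0.5512112 , -0.36485851, -0.7503629 ]]), 't': array([ 35.42574105, 490.23943899, 667.03934461])}
0.1 [253.91906479 570.49742844 221.56159012] [ 3.07102481e+00 -6.52868460e-01 -4.73177971e-04] [ 0.38561749 -0.43928205  0.19439458]
```

View pics/top0.png

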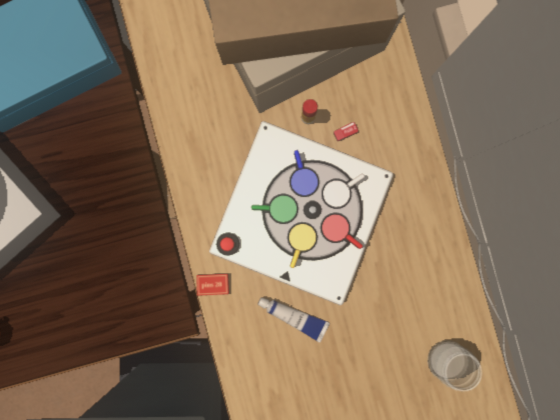

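View pics/scene0.png

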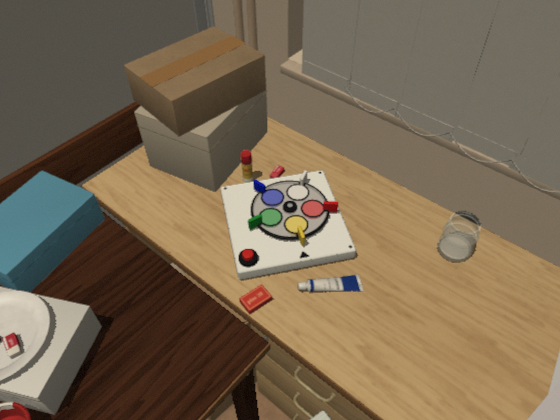

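Top view: hub (313,210), blue filter (304,182) with its tab at (299,158), arrow (286,277), switch (227,244). The scene view agrees, and the box area is free of the arm. Next I measure.

```bash
cat > h.py <<'E'
from cell import *
import cv2,numpy as np
def ray(n,uv,z):
    c=calibration(n);R,t=c["R"],c["t"];C=-R.T@t
    d=R.T@np.linalg.inv(c["K"])@np.array([*uv,1.]);return (C+d*(z-C[2])/d[2])[:2]
def blob(p,h0,h1,smin,box,vmin=50,amin=40):
    h=cv2.cvtColor(p,cv2.COLOR_RGB2HSV);m=cv2.inRange(h,(h0,smin,vmin),(h1,255,255))
    x0,y0,x1,y1=box;k=np.zeros_like(m);k[y0:y1,x0:x1]=m[y0:y1,x0:x1]
    n,l,s,c=cv2.connectedComponentsWithStats(k)
    return [(int(s[i,4]),c[i].round(1)) for i in range(1,n) if s[i,4]>=amin]
E
python3 - <<'E'
from h import *
z=np.load("top0.npz");p=z["p"]
h=cv2.cvtColor(p,cv2.COLOR_RGB2HSV)
for q in[(182,304),(158,299),(209,283),(208,258),(237,302),(255,296),(228,335),(240,352),(244,227)]:print(q,h[q])
for nm,a in dict(blue=(110,130),green=(45,85),yellow=(18,32),red=(170,180),red0=(0,8)).items():
    print(nm,blob(p,*a,80,(200,120,400,305)))
# white box top
m=cv2.inRange(h,(0,0,150),(180,45,255));m[:,:200]=0;m[:,400:]=0;m[:115]=0;m[305:]=0
cs=cv2.findContours(m,0,2)[0];c=max(cs,key=cv2.contourArea);r=cv2.minAreaRect(c)
cor=[ray("top",q,35) for q in cv2.boxPoints(r)];print("box",cv2.boxPoints(r),np.round(cor,1),np.mean(cor,0))
for nm,uv,zz in[("hub",(313,210),57),("arrow",(286,277),35),("switch",(227,244),57),("bluef",(304,182),48),("glue",(310,107),86),("eraser",(346,131),13),("pin",(213,285),14),("tubeL",(264,301),20),("tubeR",(324,333),20)]:print(nm,ray("top",uv,zz).round(1))
E
```

```text
(182, 304) [120  85 193]
(158, 299) [120 139 163]
(209, 283) [ 57  71 187]
(208, 258) [ 58 113 147]
(237, 302) [ 25 108 230]
(255, 296) [ 25 148 228]
(228, 335) [  2 121 220]
(240, 352) [  1 176 212]
(244, 227) [  2 163 221]
blue [(594, array([303.2, 178.4]))]
green [(70, array([261.4, 207.2]))]
yellow [(704, array([301., 240.]))]
red []
red0 [(242, array([345.4, 131.6])), (722, array([337.9, 229.6])), (183, array([226.7, 243.8])), (576, array([214. , 284.2]))]
box [[208.58624 252.03448]
 [261.34485 120.13795]
 [394.10345 173.2414 ]
 [341.34485 305.13794]] [[ 447.7 -174.9]
 [ 677.4 -266.9]
 [ 582.9 -498.7]
 [ 354.5 -403.5]] [ 515.62228217 -336.00988909]
hub [ 518.2 -354.8]
arrow [ 403.7 -308.3]
switch [ 461.6 -208.9]
bluef [ 567.  -340.2]
glue [ 688.2 -349.8]
eraser [ 662.1 -417.8]
pin [ 389.2 -179.8]
tubeL [ 361.1 -269.6]
tubeR [ 304.6 -374.2]
```

```bash
python3 - <<'E'
from h import *
P=[]
for n in("top","scene"):
    d=np.load(n+"0.npz")["d"];c=calibration(n);v,u=np.mgrid[:420,:560];k=d>0
    X=(np.linalg.inv(c["K"])@np.stack([u[k],v[k],np.ones(k.sum())]))*d[k]
    P.append((c["R"].T@(X-c["t"][:,None])).T)
P=np.vstack(P);P=P[(P[:,2]>95)&(P[:,0]>200)&(P[:,0]<1000)&(abs(P[:,1])<700)]
for y in range(-600,600,50):
    q=P[(P[:,1]>=y)&(P[:,1]<y+50)]
    if len(q):print(y,"xmin %.0f x1%% %.0f zmax %.0f"%(q[:,0].min(),np.percentile(q[:,0],1),q[:,2].max()))
E
```

```text
-600 xmin 225 x1% 358 zmax 503
-550 xmin 526 x1% 548 zmax 567
-500 xmin 764 x1% 765 zmax 330
-450 xmin 757 x1% 758 zmax 269
-400 xmin 741 x1% 744 zmax 268
-350 xmin 716 x1% 719 zmax 268
-300 xmin 696 x1% 699 zmax 269
-250 xmin 715 x1% 723 zmax 268
-200 xmin 814 x1% 818 zmax 267
-150 xmin 958 x1% 964 zmax 403
-100 xmin 946 x1% 951 zmax 421
-50 xmin 930 x1% 938 zmax 435
0 xmin 918 x1% 923 zmax 400
50 xmin 902 x1% 908 zmax 295
100 xmin 892 x1% 894 zmax 187
150 xmin 471 x1% 472 zmax 97
200 xmin 454 x1% 456 zmax 98
```

```bash
python3 -m inch '[[0.36,-1,0,0,0,0,1],[0.36,-1,0,0,0,0,1],[0.36,-1,0,0,0,0,1],[0.36,-1,0,0,0,0,1],[0.36,-1,0,0,0,0,1]]' 20
python3 -m inch '[[0.36,-1,0,0,0,0,1],[0.36,-1,0,0,0,0,1],[0.36,-1,0,0,0,0,1],[0.36,-1,0,0,0,0,1],[0.36,-1,0,0,0,0,1]]'
python3 -m inch '[[0.36,-1,0,0,0,0,1],[0.36,-1,0,0,0,0,1],[0.36,-1,0,0,0,0,1],[0.36,-1,0,0,0,0,1],[0.36,-1,0,0,0,0,1]]'
python3 -m inch '[[0.36,-1,0,0,0,0,1],[0.36,-1,0,0,0,0,1],[0.36,-1,0,0,0,0,1],[0.36,-1,0,0,0,0,1],[0.36,-1,0,0,0,0,1]]'
```

```text
time: 0.52
position: [290.2, 469.7, 222.0]
tcp_rot: [3.072, -0.653, -0.001]
force: [0.6, -0.5, -0.3]
grip_width: 0.706
grip_force: 0.0
time: 0.93
position: [326.2, 369.6, 222.1]
tcp_rot: [3.072, -0.653, -0.001]
force: [0.1, -0.2, 0.0]
grip_width: 0.323
grip_force: 0.0
time: 1.35
position: [362.1, 269.7, 222.2]
tcp_rot: [3.072, -0.653, -0.001]
force: [0.6, -0.1, 0.5]
grip_width: 0.019
grip_force: 0.0
time: 1.77
position: [398.0, 169.8, 222.3]
tcp_rot: [3.073, -0.653, -0.001]
force: [0.2, -1.2, -0.4]
grip_width: 0.006
grip_force: 0.0
```

```bash
python3 -m inch '[[0.36,-1,0,0,0,0,1],[0.36,-1,0,0,0,0,1],[0.36,-1,0,0,0,0,1],[0.36,-1,0,0,0,0,1],[0.36,-1,0,0,0,0,1]]'
python3 -m inch '[[0.36,-1,0,0,0,0,1],[0.36,-1,0,0,0,0,1],[0.36,-1,0,0,0,0,1],[0.36,-1,0,0,0,0,1],[0.36,-1,0,0,0,0,1]]'
python3 -m inch '[[0.36,-1,0,0,0,0,1],[0.36,-1,0,0,0,0,1],[0.36,-1,0,0,0,0,1],[0.36,-1,0,0,0,0,1],[0.36,-1,0,0,0,0,1]]'
python3 -m inch '[[0.36,-1,0,0,0,0,1],[0.36,-1,0,0,0,0,1],[0.36,-1,0,0,0,0,1],[0.36,-1,0,0,0,0,1],[0.36,-1,0,0,0,0,1]]'
python3 -m inch '[[0.36,-1,0,0,0,0,1],[0.36,-1,0,0,0,0,1],[0,0,-1,0,0,0,1],[0,0,-1,0,0,0,1],[0,0,-1,0,0,0,1]]'
python3 -m inch '[[0,0,-1,0,0,0,1],[0,0,-1,0,0,0,1],[0,0,0,0,0,0,1]]'
python3 - <<'E'
from h import *
p,d=get_image("scene");cv2.imwrite("pics/s1.png",cv2.resize(p[120:330,180:400,::-1],None,fx=2.6,fy=2.6))
E
```

```text
time: 2.18
position: [434.0, 69.8, 222.3]
tcp_rot: [3.073, -0.653, -0.001]
force: [-0.1, -0.6, 0.2]
grip_width: 0.001
grip_force: 0.0
time: 2.6
position: [470.0, -30.1, 222.2]
tcp_rot: [3.073, -0.653, -0.001]
force: [-0.0, 0.7, -0.2]
grip_width: 0.006
grip_force: 0.0
time: 3.02
position: [506.0, -130.0, 222.1]
tcp_rot: [3.073, -0.653, -0.002]
force: [-0.8, -0.2, -1.0]
grip_width: 0.004
grip_force: 0.0
time: 3.43
position: [542.1, -230.0, 222.0]
tcp_rot: [-3.073, 0.653, 0.002]
force: [0.2, 0.1, 0.1]
grip_width: 0.005
grip_force: 0.0
time: 3.85
position: [556.2, -269.4, 161.2]
tcp_rot: [-3.072, 0.655, 0.001]
force: [-0.1, -0.3, -0.3]
grip_width: 0.003
grip_force: 0.0
time: 4.1
position: [553.2, -267.9, 117.4]
tcp_rot: [-3.071, 0.655, 0.016]
force: [-0.3, 0.3, -0.1]
grip_width: 0.002
grip_force: 0.0
```

View pics/s1.png

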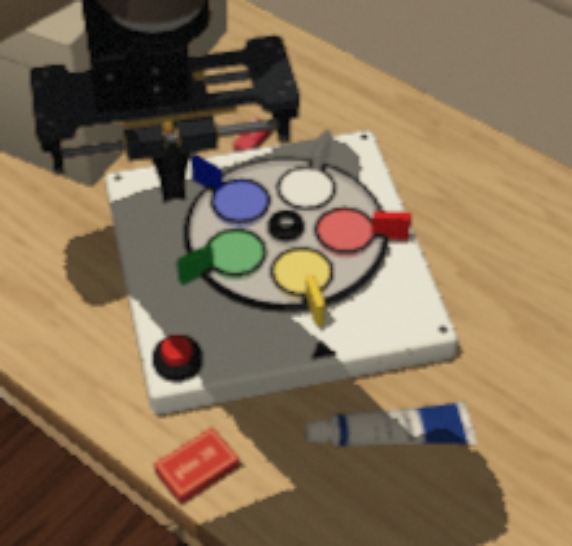

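The picture shows the shut finger (crop 172,190) standing clear, left of the disc between the blue and green tabs. The pose has drifted a little, so I check the joints.

```bash
python3 -c "
from cell import *
s=get_state();print(s['joint_pos'].round(3) if hasattr(s['joint_pos'],'round') else s['joint_pos'],s['position'],s['tcp_rot'],s['force'])"
```

```text
[-1.890e-01  4.600e-01 -1.470e-01 -1.000e-03 -9.710e-01  1.341e+00] [ 554.68500718 -268.5892951   119.97313152] [-3.07255726  0.65353084  0.00986321] [ 1.9018203  -0.17508644 -0.43872341]
```

```bash
python3 -m inch '[[0,0,-0.7,0,0,0,1],[0,0,-0.7,0,0,0,1],[0,0,-0.7,0,0,0,1],[0,0,-0.7,0,0,0,1],[0,0,-0.5,0,0,0,1]]'
python3 -m inch '[[0,0,0,0,0,0,1],[0,0,0,0,0,0,1],[0,0,0,0,0,0,1]]'
python3 -m inch '[[-0.43,0.17,0,0,0,0,1],[-0.44,0.12,0,0,0,0,1],[-0.45,0.08,0,0,0,0,1],[-0.46,0.03,0,0,0,0,1],[-0.46,-0.01,0,0,0,0,1]]'
python3 -m inch '[[-0.46,-0.06,0,0,0,0,1],[-0.45,-0.10,0,0,0,0,1],[-0.44,-0.15,0,0,0,0,1]]'
python3 - <<'E'
from h import *
p,d=get_image("scene");cv2.imwrite("pics/s2.png",cv2.resize(p[120:330,180:400,::-1],None,fx=2.6,fy=2.6))
E
```

```text
time: 4.57
position: [557.1, -269.1, 56.9]
tcp_rot: [3.073, -0.653, 0.002]
force: [-1.3, 0.5, -0.4]
grip_width: 0.007
grip_force: 0.0
time: 4.82
position: [557.5, -269.3, 57.9]
tcp_rot: [3.073, -0.652, 0.004]
force: [1.0, 0.7, 1.0]
grip_width: 0.008
grip_force: 0.0
time: 5.23
position: [511.2, -261.2, 57.2]
tcp_rot: [3.073, -0.652, 0.003]
force: [0.7, -0.5, 0.1]
grip_width: 0.004
grip_force: 0.6
time: 5.48
position: [483.9, -267.5, 56.7]
tcp_rot: [-3.073, 0.653, -0.001]
force: [1.5, -0.1, 0.1]
grip_width: 0.007
grip_force: 0.6
```

View pics/s2.png

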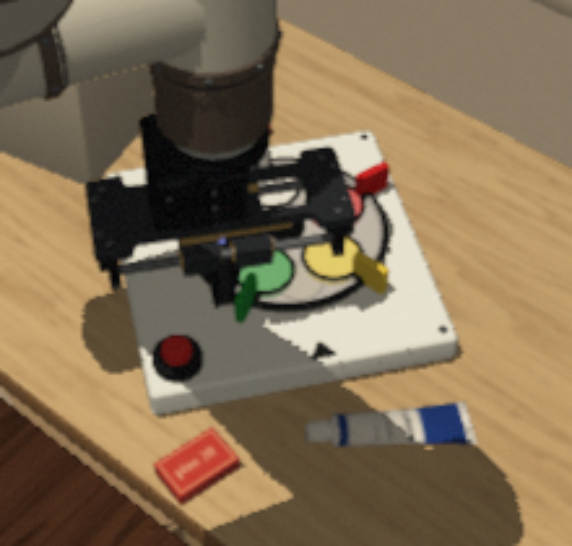

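The turret turns properly: the green tab (crop 245,298) is being pushed by the finger, and the box hasn't moved. I carry on round the arc.

```bash
python3 -m inch '[[-0.42,-0.19,0,0,0,0,1],[-0.40,-0.23,0,0,0,0,1],[-0.37,-0.27,0,0,0,0,1],[-0.34,-0.31,0,0,0,0,1],[-0.31,-0.34,0,0,0,0,1]]'
python3 -m inch '[[-0.28,-0.37,0,0,0,0,1],[-0.24,-0.39,0,0,0,0,1],[-0.20,-0.42,0,0,0,0,1],[-0.15,-0.43,0,0,0,0,1],[-0.11,-0.45,0,0,0,0,1]]'
python3 -m inch '[[-0.06,-0.46,0,0,0,0,1],[-0.02,-0.46,0,0,0,0,1],[0.03,-0.46,0,0,0,0,1],[0.07,-0.45,0,0,0,0,1],[0,0,0,0,0,0,1]]'
python3 - <<'E'
from h import *
for n in("top","scene"):
    p,d=get_image(n);cv2.imwrite(f"pics/{n}3.png",cv2.resize(p[120:330,180:400,::-1],None,fx=2.6,fy=2.6))
    print(n,[(k,blob(p,*a,60,(180,120,400,330))) for k,a in dict(blue=(110,130),green=(45,85),yellow=(18,32)).items()])
E
```

```text
time: 5.95
position: [447.2, -294.8, 56.5]
tcp_rot: [-3.073, 0.653, 0.0]
force: [1.4, 0.3, -0.6]
grip_width: 0.006
grip_force: 0.6
time: 6.37
position: [427.8, -336.2, 56.4]
tcp_rot: [-3.073, 0.653, 0.001]
force: [1.9, 1.0, -0.8]
grip_width: 0.005
grip_force: 0.7
time: 6.78
position: [428.9, -373.8, 56.3]
tcp_rot: [3.072, -0.655, -0.0]
force: [1.1, 0.3, 0.4]
grip_width: 0.007
grip_force: 0.0
top [('blue', [(207, array([313.2, 323.8]))]), ('green', [(96, array([328.1, 226.8]))]), ('yellow', [(761, array([344.5, 206.2]))])]
scene [('blue', [(332, array([283. , 227.4])), (145, array([349.9, 283.6]))]), ('green', [(44, array([305.2, 210.6])), (134, array([308. , 220.4]))]), ('yellow', [(3476, array([377.7, 199.8])), (3501, array([230.2, 161.7])), (113, array([300. , 138.5])), (7194, array([264.5, 280.1])), (82, array([349.5, 189.9])), (113, array([335.5, 203.5])), (551, array([351.9, 275.1]))])]
```

View pics/top3.png

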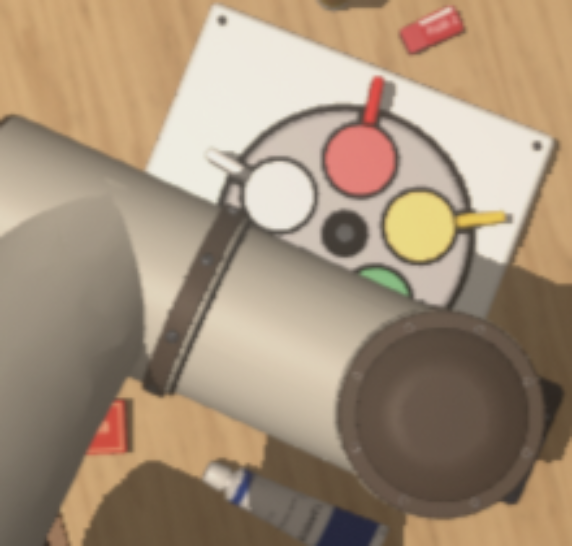

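The top view shows red (crop 360,159), yellow (420,226) and white (279,195) filters free of the arm, so I take the turret angle from them and check the box dots.

```bash
cat >> h.py <<'E'
A=np.array([518.8,-354.2]);WA=2.761
def turret(n="top",p=None):
    if p is None:p,_=get_image(n)
    S=4;q=cv2.resize(p[100:320,200:420],None,fx=S,fy=S,interpolation=cv2.INTER_CUBIC)
    h=cv2.cvtColor(q,cv2.COLOR_RGB2HSV);out={}
    for k,(nm,a,b) in enumerate([("blue",112,128),("green",48,75),("yellow",20,30),("red",0,6)]):
        m=cv2.inRange(h,(a,55,60),(b,255,255))
        m=cv2.morphologyEx(m,cv2.MORPH_OPEN,cv2.getStructuringElement(2,(61,61)))
        for c in cv2.findContours(m,0,2)[0]:
            (x,y),(w,hh),_=cv2.minAreaRect(c)
            u=((x+.5)/S-.5+200,(y+.5)/S-.5+100);X=ray(n,u,48);r=X-A
            if 35<np.hypot(*r)<65:
                th=np.arctan2(r[1],r[0])-k*2*np.pi/5-WA
                out[nm]=(np.round(u,1),X.round(1),"size",round(w/S,1),round(hh/S,1),"r",np.hypot(*r).round(1),"turret",((th+np.pi)%(2*np.pi)-np.pi).round(3))
    return out
E
python3 - <<'E'
from h import *
for k,v in turret("top",np.load("top0.npz")["p"]).items():print("start",k,v)
for k,v in turret().items():print("now",k,v)
E
```

```text
start blue (array([303.9, 181.4]), array([ 567.9, -340.1]), 'size', 26.7, 26.5, 'r', np.float64(51.1), 'turret', np.float64(-2.482))
start green (array([282.9, 208.4]), array([ 521.7, -303.6]), 'size', 26.9, 26.9, 'r', np.float64(50.7), 'turret', np.float64(-2.505))
start yellow (array([302.1, 237.1]), array([ 472.3, -336.3]), 'size', 28.5, 28.0, 'r', np.float64(49.9), 'turret', np.float64(-2.501))
start red (array([335. , 227.5]), array([ 488.4, -392.8]), 'size', 27.8, 27.8, 'r', np.float64(49.2), 'turret', np.float64(-2.486))
now yellow (array([340.9, 206.6]), array([ 524.3, -403.4]), 'size', 27.9, 27.8, 'r', np.float64(49.5), 'turret', np.float64(-0.452))
now red (array([318. , 181.1]), array([ 568.3, -364.4]), 'size', 27.4, 27.4, 'r', np.float64(50.6), 'turret', np.float64(-0.45))
```

```bash
python3 -m inch '[[0.12,-0.44,0,0,0,0,1],[0.16,-0.43,0,0,0,0,1],[0.20,-0.41,0,0,0,0,1],[0.18,-0.29,0,0,0,0,1],[0,0,0,0,0,0,1]]'
python3 -c "
from h import *
for k,v in turret().items():print('now',k,v)"
```

```text
time: 7.35
position: [442.9, -405.0, 56.5]
tcp_rot: [3.072, -0.654, 0.002]
force: [0.2, 0.6, 0.3]
grip_width: 0.004
grip_force: 0.0
now yellow (array([338.7, 194.9]), array([ 544.4, -399.7]), 'size', 28.1, 24.1, 'r', np.float64(52.2), 'turret', np.float64(-0.05))
now red (array([309.3, 178.9]), array([ 572.2, -349.4]), 'size', 27.6, 22.5, 'r', np.float64(53.6), 'turret', np.float64(-0.159))
```

```bash
python3 -m inch '[[0.08,-0.11,0,0,0,0,1],[0.07,-0.12,0,0,0,0,1],[0,0,0,0,0,0,1],[-0.25,0.35,0,0,0,0,1],[-0.25,0.35,0,0,0,0,1]]'
python3 -m inch '[[0,0,1,0,0,0,1],[0,0,1,0,0,0,1],[0,0,1,0,0,0,1],[0,0,1,0,0,0,1],[0,0,0,0,0,0,1]]'
python3 -m inch '[[0.13,1,0,0,0,0,1],[0.13,1,0,0,0,0,1],[0.13,1,0,0,0,0,1],[0.13,1,0,0,0,0,1],[0.13,1,0,0,0,0,1]]'
python3 -m inch '[[0.13,1,0,0,0,0,1],[0.13,1,0,0,0,0,1],[0.13,1,0,0,0,0,1],[0.13,1,0,0,0,0,1],[0,0,0,0,0,0,1]]'
python3 - <<'E'
from h import *
p,_=get_image("top");cv2.imwrite("pics/top4.png",cv2.resize(p[120:330,180:400,::-1],None,fx=2.6,fy=2.6))
for k,v in turret("top",p).items():print('now',k,v)
E
```

```text
time: 7.82
position: [434.6, -393.7, 56.5]
tcp_rot: [3.073, -0.653, 0.0]
force: [-0.8, 0.7, -0.7]
grip_width: 0.005
grip_force: 0.0
time: 8.23
position: [436.7, -394.9, 141.4]
tcp_rot: [3.07, -0.65, 0.013]
force: [-0.2, -0.7, 0.4]
grip_width: 0.005
grip_force: 0.0
time: 8.65
position: [447.0, -292.5, 136.1]
tcp_rot: [-3.073, 0.653, 0.001]
force: [0.5, 0.2, -0.3]
grip_width: 0.006
grip_force: 0.0
time: 9.07
position: [457.5, -211.3, 136.3]
tcp_rot: [-3.073, 0.648, 0.001]
force: [-0.7, -0.0, -0.6]
grip_width: 0.006
grip_force: 0.0
now blue (array([299.8, 236. ]), array([ 474.2, -332.2]), 'size', 27.2, 27.2, 'r', np.float64(49.7), 'turret', np.float64(-0.078))
now green (array([333.4, 229.5]), array([ 484.9, -390. ]), 'size', 27.2, 27.0, 'r', np.float64(49.3), 'turret', np.float64(-0.063))
now yellow (array([337.5, 195.8]), array([ 542.9, -397.7]), 'size', 27.8, 27.8, 'r', np.float64(49.7), 'turret', np.float64(-0.056))
now red (array([306.5, 180.9]), array([ 568.9, -344.6]), 'size', 27.8, 27.4, 'r', np.float64(51.0), 'turret', np.float64(-0.058))
```

View pics/top4.png

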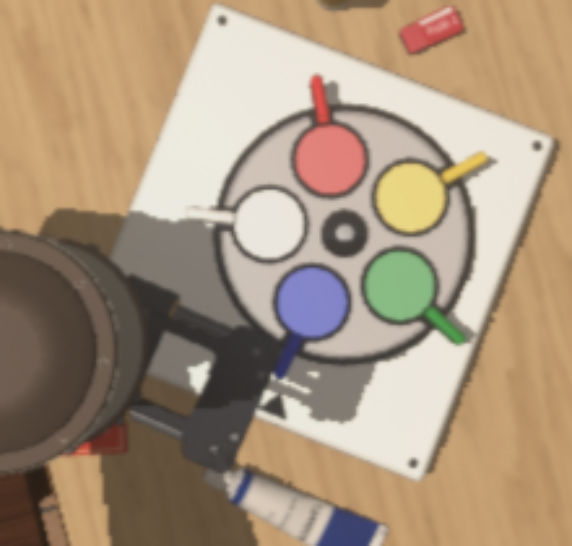

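The blue filter (crop 312,302) is 0.06 rad (3 mm) short. That is within tolerance, but I'll nudge the green tab a little further the same way.

```bash
python3 -m inch '[[-0.13,-1,0,0,0,0,1],[-0.13,-1,0,0,0,0,1],[-0.13,-1,0,0,0,0,1],[-0.13,-1,0,0,0,0,1],[-0.13,-1,0,0,0,0,1]]'
python3 -m inch '[[-0.13,-1,0,0,0,0,1],[-0.13,-1,0,0,0,0,1],[-0.13,-1,0,0,0,0,1],[-0.13,-1,0,0,0,0,1],[0,0,0,0,0,0,1]]'
python3 -m inch '[[0,0,0,0,0,0,1],[0,0,-1,0,0,0,1],[0,0,-1,0,0,0,1],[0,0,-1,0,0,0,1],[0,0,-1,0,0,0,1]]'
python3 -m inch '[[0,0,0,0,0,0,1],[0,0,0,0,0,0,1],[0.17,-0.23,0,0,0,0,1],[0.17,-0.23,0,0,0,0,1],[0.16,-0.23,0,0,0,0,1]]'
python3 -m inch '[[0.08,-0.11,0,0,0,0,1],[0.08,-0.12,0,0,0,0,1],[0,0,0,0,0,0,1],[0,0,0,0,0,0,1]]'
python3 -m inch '[[-0.25,0.35,0,0,0,0,1],[-0.25,0.35,0,0,0,0,1],[0,0,0.5,0,0,0,1],[0,0,1,0,0,0,1],[0,0,1,0,0,0,1]]'
python3 -m inch '[[0,0,1,0,0,0,1],[0,0,0.5,0,0,0,1],[0,0,0,0,0,0,1]]'
python3 -m inch '[[0.13,1,0,0,0,0,1],[0.13,1,0,0,0,0,1],[0.13,1,0,0,0,0,1],[0.13,1,0,0,0,0,1],[0.13,1,0,0,0,0,1]]'
python3 -m inch '[[0.13,1,0,0,0,0,1],[0.13,1,0,0,0,0,1],[0.13,1,0,0,0,0,1],[0.13,1,0,0,0,0,1],[0,0,0,0,0,0,1]]'
python3 -m inch '[[0,0,0,0,0,0,1],[0,0,0,0,0,0,1],[0,0,0,0,0,0,1]]'
python3 - <<'E'
from h import *
for k,v in turret("top").items():print('now',k,v)
E
```

```text
time: 9.53
position: [444.4, -315.3, 136.2]
tcp_rot: [-3.073, 0.654, 0.001]
force: [0.5, 0.4, -0.5]
grip_width: 0.01
grip_force: 0.0
time: 9.95
position: [433.7, -397.1, 135.9]
tcp_rot: [3.071, -0.659, -0.0]
force: [0.0, 0.7, 0.2]
grip_width: 0.008
grip_force: 0.0
time: 10.37
position: [434.6, -393.2, 55.9]
tcp_rot: [-3.073, 0.652, -0.0]
force: [-0.7, -0.2, -0.9]
grip_width: 0.005
grip_force: 0.0
time: 10.78
position: [446.3, -408.7, 58.2]
tcp_rot: [3.072, -0.652, 0.005]
force: [-0.0, 0.6, 0.6]
grip_width: 0.009
grip_force: 0.6
time: 11.12
position: [448.3, -412.8, 56.6]
tcp_rot: [3.073, -0.653, 0.001]
force: [-0.1, -1.0, 0.2]
grip_width: 0.007
grip_force: 0.0
time: 11.53
position: [437.4, -397.8, 107.3]
tcp_rot: [-3.073, 0.652, 0.003]
force: [0.5, -0.8, 1.3]
grip_width: 0.007
grip_force: 0.0
time: 11.78
position: [439.6, -399.2, 140.1]
tcp_rot: [3.071, -0.651, 0.01]
force: [0.2, -0.6, 1.1]
grip_width: 0.005
grip_force: 0.0
time: 12.2
position: [450.3, -297.1, 135.4]
tcp_rot: [-3.072, 0.654, 0.003]
force: [-0.4, -0.0, 0.4]
grip_width: 0.001
grip_force: 0.0
time: 12.62
position: [460.8, -215.9, 135.6]
tcp_rot: [-3.073, 0.649, 0.003]
force: [-0.3, -1.2, -1.2]
grip_width: 0.004
grip_force: 0.0
time: 12.87
position: [461.2, -218.9, 136.1]
tcp_rot: [3.073, -0.654, -0.001]
force: [-0.0, -0.3, 0.5]
grip_width: 0.006
grip_force: 0.0
now blue (array([301.3, 236.7]), array([ 473. , -334.9]), 'size', 27.2, 27.0, 'r', np.float64(49.7), 'turret', np.float64(-0.019))
now green (array([334.6, 228. ]), array([ 487.5, -392.1]), 'size', 27.2, 27.0, 'r', np.float64(49.2), 'turret', np.float64(0.005))
now yellow (array([336.6, 194. ]), array([ 545.9, -396.2]), 'size', 27.8, 27.5, 'r', np.float64(50.0), 'turret', np.float64(0.012))
now red (array([304.9, 181.4]), array([ 568. , -341.8]), 'size', 27.6, 27.6, 'r', np.float64(50.8), 'turret', np.float64(-0.0))
```

The turret now reads about 0.00. Next is the switch at (461,-209).

```bash
python3 -m inch '[[0,0.5,0,0,0,0,1],[0,0,-1,0,0,0,1],[0,0,-1,0,0,0,1],[0,0,-1,0,0,0,1],[0,0,-0.5,0,0,0,1]]'
python3 -m inch '[[0,0,0,0,0,0,1],[0,0,0,0,0,0,1],[0,0,-0.2,0,0,0,1],[0,0,-0.1,0,0,0,1],[0,0,0,0,0,0,1]]'
python3 -m inch '[[0,0,-0.1,0,0,0,1],[0,0,-0.1,0,0,0,1],[0,0,0,0,0,0,1]]'
python3 -c "
from h import *
for k,v in turret('top').items():print('now',k,v[-1])"
```

```text
time: 13.33
position: [459.9, -208.0, 64.4]
tcp_rot: [-3.072, 0.655, 0.006]
force: [0.2, 0.0, 0.8]
grip_width: 0.005
grip_force: 0.0
time: 13.75
position: [461.7, -208.4, 60.8]
tcp_rot: [-3.073, 0.653, -0.001]
force: [-0.9, -0.5, 0.3]
grip_width: 0.006
grip_force: 0.0
time: 14.0
position: [462.0, -208.5, 56.7]
tcp_rot: [3.073, -0.653, 0.002]
force: [0.2, 0.8, 0.8]
grip_width: 0.006
grip_force: 0.9
now blue -0.019
now green 0.002
now yellow 0.016
now red 0.001
```

```bash
python3 -m inch '[[0,0,-0.1,0,0,0,1],[0,0,-0.1,0,0,0,1],[0,0,0,0,0,0,1]]'
python3 -m inch '[[0,0,-0.05,0,0,0,1],[0,0,-0.05,0,0,0,1],[0,0,0,0,0,0,1]]'
python3 -m inch '[[0,0,-0.05,0,0,0,1],[0,0,0,0,0,0,1]]'
```

```text
time: 14.3
position: [462.0, -208.5, 52.6]
tcp_rot: [3.073, -0.653, 0.002]
force: [1.1, 0.7, 3.2]
grip_width: 0.002
grip_force: 1.9
time: 14.55
position: [462.0, -208.5, 52.2]
tcp_rot: [3.073, -0.651, 0.002]
force: [-2.5, 2.6, 14.2]
grip_width: 0.007
grip_force: 6.6
time: 14.72
position: [462.1, -208.5, 52.1]
tcp_rot: [3.073, -0.651, 0.002]
force: [-3.8, 3.0, 18.5]
grip_width: 0.008
grip_force: 9.5
```

The button is on its stop (18 N). I lift straight up and check.

```bash
python3 -m inch '[[0,0,0.3,0,0,0,1],[0,0,0.5,0,0,0,1],[0,0,1,0,0,0,1],[0,0,1,0,0,0,1],[0,0,1,0,0,0,1]]'
python3 -m inch '[[-0.3,1,0.5,0,0,0,1],[-0.3,1,0.5,0,0,0,1],[-0.3,1,0.5,0,0,0,1],[-0.3,1,0.5,0,0,0,1],[-0.3,1,0.5,0,0,0,1]]'
python3 -m inch '[[0,0,0,0,0,0,1],[0,0,0,0,0,0,1],[0,0,0,0,0,0,1],[0,0,0,0,0,0,1],[0,0,0,0,0,0,1]]'
python3 - <<'E'
from h import *
p,_=get_image("top");cv2.imwrite("pics/top5.png",cv2.resize(p[100:350,180:420,::-1],None,fx=2.3,fy=2.3))
for k,v in turret("top",p).items():print('now',k,v)
E
```

```text
time: 15.13
position: [460.6, -208.3, 125.6]
tcp_rot: [-3.073, 0.654, 0.004]
force: [-0.2, 0.1, -0.6]
grip_width: 0.009
grip_force: 0.0
time: 15.55
position: [430.4, -107.6, 175.4]
tcp_rot: [3.073, -0.654, -0.003]
force: [0.0, 0.5, -0.2]
grip_width: 0.008
grip_force: 0.0
time: 15.97
position: [431.3, -109.0, 174.8]
tcp_rot: [3.072, -0.655, -0.003]
force: [0.0, -0.1, -0.1]
grip_width: 0.006
grip_force: 0.0
now blue (array([301.4, 236.6]), array([ 473.1, -335. ]), 'size', 26.9, 26.9, 'r', np.float64(49.5), 'turret', np.float64(-0.018))
now green (array([334.6, 228. ]), array([ 487.5, -392.1]), 'size', 26.8, 27.0, 'r', np.float64(49.2), 'turret', np.float64(0.005))
now yellow (array([336.6, 194. ]), array([ 545.9, -396.2]), 'size', 27.8, 27.5, 'r', np.float64(50.0), 'turret', np.float64(0.012))
now red (array([304.9, 181.4]), array([ 568. , -341.8]), 'size', 27.6, 27.6, 'r', np.float64(50.8), 'turret', np.float64(-0.0))
```

View pics/top5.png

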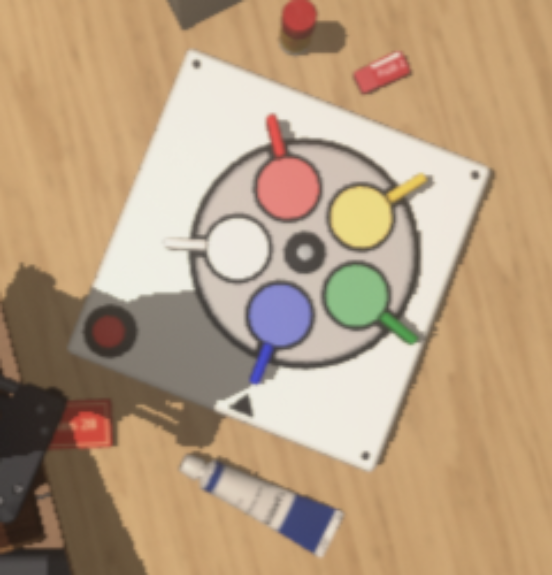

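The blue tab (crop 262,363) points at the arrow (241,405), and the switch (109,330), box and bystanders are all in place. I hand in.

```bash
python3 -c "
from cell import *
print(hand_in())"
```

```text
the job is handed in; nothing more can be done
None
```

I turned the blue filter over the window (measured turret angle about 0 rad), pressed the switch down to its stop and released it. In the last picture the box and bystanders looked to be where they started. The job is handed in; no verdict was shown.

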